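# Fill the nut mill and hold its dial at the third click

## Robot

A 6-joint arm with a two-finger parallel gripper is mounted at the origin on the work surface. World frame = base frame: x ahead of the robot, y to its left, z up, the work surface at z = 0. Lengths are in m, angles in rad, forces in N, time in s.
With the tool pointing down it reaches from about 0.3 to 1 m from the base axis. Payload 5.1 kg.
Tool frame: the origin (TCP) lies between the finger pads; the fingertips stand 17 mm ahead of it and the grasp point (between the pads) lies 2 mm behind it; y points along the fingers, x is the direction in which the jaws open and shut, and the axes are right-handed (so a half turn about y gives the same grasp; the last joint's range is limited). The gripper opens to 95 mm and grips with 3 to 60 N. Pads are 20 mm wide; open, the fingers measure 119 mm over their backs; the gripper's body (75 mm by 180 mm) begins 59 mm behind the grasp point.
Start: joints at [-1.215, 0.124, 1.65, -0, 1.367, -0.083], TCP at [0.276, -0.588, 0.232] pointing down, gripper open.
Joint ranges: [-2.61, 2.61], [-1.02, 2.33], [0.03, 2.71], [-1.35, 4.49], [0.32, 2.68], [-2.91, 2.91]. Speed limits (rad/s): [2.57, 2.57, 3.14, 3.14, 3.14, 3.14].

## Interface

Orientations are given as a rotation vector (axis times angle).
In Python, from workcell import r gives the robot as it stands.
- The arm moves only by the shell command python3 -m inch 'ROWS' [OPENING] [FORCE]. ROWS is text: rows parted by semicolons, each of 4 numbers parted by spaces: the shift along the world's x, y, z as a fraction of full scale, then the turn about the world's z as a fraction of full scale. A call has 1 to 12 rows; each row is the pose to reach, as a shift and turn from the pose measured when the call began; what a row does not reach only later rows make up. Full scale, the value 1, is 10 cm for a shift and 90 degrees for a turn. A row lasts 1/12 s, in which the tool goes at most 41.7 mm and 7.16 degrees, less where a joint would pass 70% of its speed; a pose out of reach is approached as far as the arm can. A call with a number of a shift or a turn outside -1 to 1 is refused whole. A call with a gripper value outside its range is refused whole. OPENING is the opening, from -1 (shut) to 1 (fully open), set as the call begins (- or left out, the last holds). The fingers move at their own pace and stop on an object; FORCE is the grip in N (left out, the last holds). Time passes only in rows, so rows that repeat a pose let the fingers close. It gives the time, the measured TCP pose, the force and the opening at its end, in the units of the state.
- r.get_obs(): the state, without advancing time (a new reading comes with each control period).
- r.get_image(name): name is "scene" or "top" or "wrist"; returns (picture, depth): 384x512x3 uint8, blue, green, red; 384x512 float32, m along the optical axis (not along the pixel's ray), 0 where there is no reading.
- r.camera_params(name): a dict with "K" (3x3 intrinsics, pixels), "eye" and "rotation" of the camera in the world; the wrist camera has in their place "mount" (4x4, takes a point from camera to tool coordinates, whose origin is the TCP and whose axes are the tool frame's). Camera axes: x right, y up, looking along -z (the intrinsics and any distortion apply to the point x, -y, -z); pixel columns grow to the right and rows downward; lengths in m; the calibration is good to about 2 mm. The wrist camera is an equidistant fisheye: a pixel r from the principal point sees the ray r / f radians off the axis. A picture is of the moment at which its call begins: read the wrist's pose just before it. camera_params takes no time and is no camera call.
- r.finish_job(): hands the job in, once; it reports no verdict.
The state is a dict: "clock": time; "q": joint angles; "joint_vel": joint speeds; "joint_efforts": joint torques, N m; "eef_pos": TCP position; "ee_rot": TCP orientation; "ft_force": force on the tool from outside, world axes, zero at the start; "torque": the same for the moment, N m; "finger_gap": finger opening in m.
Only numpy, scipy, OpenCV 4.12 (cv2) and the standard library are available. Lean on these libraries where they do the work, as an engineer would, in place of code of your own. Each camera call takes 0.05 s, during which the arm holds its last target. There are 200 camera calls.

## Task

Tip all five nuts from the scoop through the funnel into the mill's feed tube and stand the empty scoop back upright on the counter, set down rather than dropped. Then turn the mill's spring-return dial clockwise from its closed stop to the third click, never past it, and finish still gripping it there (let go and it springs back shut). Leave the other things on the counter where they are.

Things in the scene. Friction and masses are not known exactly. Their poses are not given: they have to be found in the camera images.
- mill: nut mill, fixed: white base plate 160 (its x) x 320 mm (its y), 20 mm thick, origin under it on the counter. Near its +y end the clear feed tube with the steel funnel on top (axis at x 0, y +100 mm), at its -y end a white motor housing 150 x 130 mm, 120 mm high, with the dial on top (axis at x 0, y -100 mm). The funnel's rim is its highest part
- funnel_rim (a point): centre of the funnel's round mouth, at rim height, 185 mm above the counter; the mouth is 146 mm wide inside, the steel 3 mm thick; the funnel narrows over the lower 55 mm of its 65 mm height to the tube
- tube_floor (a point): centre of the inner floor of the clear feed tube, 25 mm above the counter; the tube is 56 mm wide inside, 64 mm outside, and 95 mm deep from this floor to where the funnel begins
- dial (a joint): angle of the black dial, rad: 0 = closed (its start, a fixed end), growing clockwise from above; a click every 24 degrees: first 0.419, second 0.838, third 1.257, fourth 1.676; end at 1.8. A return spring of 0.08 (closed) to 0.11 N m shuts it when let go; the clicks add a ripple of 0.06 N m: resistance peaks a quarter pitch past a click, then falls and draws the dial on to the next
- dial_grip (a point): on the dial's upright axis, 153 mm above the counter, where to grip. The dial: a disc 54 mm wide with a bar on it, 52 mm long along this point's x, 14 mm thick along its y; bar top 10 mm above this point, disc face 23 mm below. A white line marks the -x end. Turns with the dial. Five black marks on the housing: closed (the longest, to the mill's -x) and four clicks
- scoop: aluminium scoop, loose, about 150 g, origin at the centre of its underside; 111 mm long along x, 62 mm wide, walls 3 mm thick and 43 mm high, open at its -x end, where the floor rises at 15 degrees over the last 31 mm to the lip; floor 3 mm thick. Holds the five nuts at the start
- scoop_handle (a point): centre of the scoop's handle, 92 mm above its underside: a bridge bar across the scoop, 62 mm long along the scoop's y, 12 mm thick along its x, 22 mm high, on a flat upright at each side; clear below down to the nuts (tops 27 mm above the underside)
- scoop_lip (a point): middle of the pouring lip at the scoop's open -x end, 63 mm from its origin and 11 mm above its underside
- nut0_center (a point): centre of a brown round nut 24 mm in diameter, 12 g; at the start in the scoop; they roll freely
- nut1_center (a point): centre of a brown round nut 24 mm in diameter, 12 g; at the start in the scoop; they roll freely
- nut2_center (a point): centre of a brown round nut 24 mm in diameter, 12 g; at the start in the scoop; they roll freely
- nut3_center (a point): centre of a brown round nut 24 mm in diameter, 12 g; at the start in the scoop; they roll freely
- nut4_center (a point): centre of a brown round nut 24 mm in diameter, 12 g; at the start in the scoop; they roll freely
- spice_jar: bystander: small capped jar, 44 mm wide, 95 mm high; origin under its centre
- spoon: bystander: steel spoon lying on the counter
- can: bystander: food can, 72 mm wide, 80 mm high; origin under its centre
- bowl: bystander: white bowl, 100 mm wide, 45 mm high; origin under its centre
- jam_jar: bystander: amber jar, 70 mm wide, 100 mm high; origin under its centre
- pepper_mill: bystander: small turned wooden pepper mill, 42 mm wide, 98 mm high; origin under its centre
Things that resemble listed ones, but are neither listed nor needed, are in the scene too. What is shaped like the scoop but purple is not meant.

How it is judged:
By the outcome, as a careful person would: the job done as asked, in the order asked, and still so for the second after the job is handed in, while the arm keeps its last pose, push and grip.
It also fails if it takes over 72 s, if anything falls off the work surface, if the arm or the gripper's body presses on something with over 40 N, if the wrist force passes 120 N, or if a joint passes its speed limit or range.

## Working session

There is one attempt and no reset: what is moved stays moved. The work goes in short steps, Python scripts to look and compute and a shell command to move; the robot and the scene stay as the last step left them, time stands still between calls to the robot, and variables do not carry over. Pictures are saved under pics/ and viewed, about 8 in all and at most 12, crops included, and the job is handed in when it is done.

```bash
ls; mkdir -p pics; cat > h.py <<'E'
import numpy as np, cv2
from workcell import r
def cam(n):
    p=r.camera_params(n); return np.array(p["K"]),np.array(p["eye"]),np.array(p["rotation"])
def grab(n,f=None):
    im,d=r.get_image(n); im=np.ascontiguousarray(im)
    if f: cv2.imwrite("pics/"+f,im)
    return im,d
def cloud(n,d):
    K,e,R=cam(n); v,u=np.mgrid[:d.shape[0],:d.shape[1]]
    c=np.stack([(u-K[0,2])/K[0,0]*d,-(v-K[1,2])/K[1,1]*d,-d],-1)
    return c@R.T+e
def onplane(n,uv,z):
    K,e,R=cam(n); uv=np.atleast_2d(uv).astype(float)
    c=np.stack([(uv[:,0]-K[0,2])/K[0,0],-(uv[:,1]-K[1,2])/K[1,1],-np.ones(len(uv))],-1)@R.T
    return e+c*((z-e[2])/c[:,2])[:,None]
E
python3 - <<'E'
from h import *
a,d=grab("top","top0.png"); np.savez("top0.npz",a=a,d=d)
b,d2=grab("scene","scene0.png"); np.savez("scene0.npz",a=b,d=d2)
print(r.camera_params("top")); print(r.camera_params("scene").keys()); print(r.get_obs())
E
```

```text
pics
{'K': array([[373.47738744,   0.        , 257.73208166],
       [  0.        , 373.47738744, 190.89947636],
       [  0.        ,   0.        ,   1.        ]]), 'eye': array([ 0.40903161, -0.02257071,  1.24055267]), 'rotation': array([ 0.06065866, -0.04363646, -1.56792537])}
dict_keys(['K', 'eye', 'rotation'])
{'clock': 0.1, 'q': array([-1.21460876e+00,  1.24450698e-01,  1.65150305e+00, -1.09429263e-05,
        1.36748752e+00, -8.25660142e-02]), 'joint_vel': array([ 8.68626629e-04, -1.50966788e-03, -3.24271837e-03, -7.00800033e-05,
       -1.45222261e-03,  7.11421522e-06]), 'joint_efforts': array([ 8.14296709e-04, -4.18881798e+01, -3.61095536e+01,  7.76527100e-02,
        4.61936498e-02, -4.97314625e-05]), 'eef_pos': array([ 0.27593221, -0.5879369 ,  0.23052326]), 'ee_rot': array([-1.38426046,  0.88130677, -0.8788784 ]), 'ft_force': array([-0.04680249, -0.71040274,  0.29051681]), 'torque': array([-0.02543853,  0.0103786 ,  0.01668147]), 'finger_gap': 0.09528911272457559}
```

View pics/top0.png

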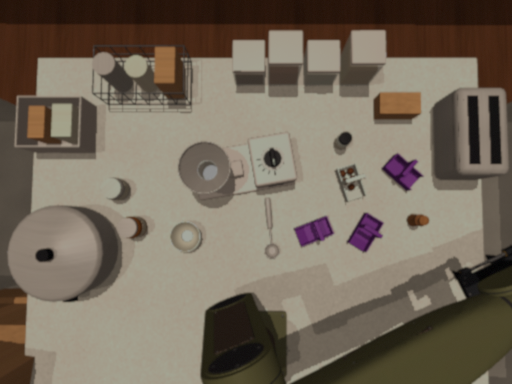

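View pics/scene0.png

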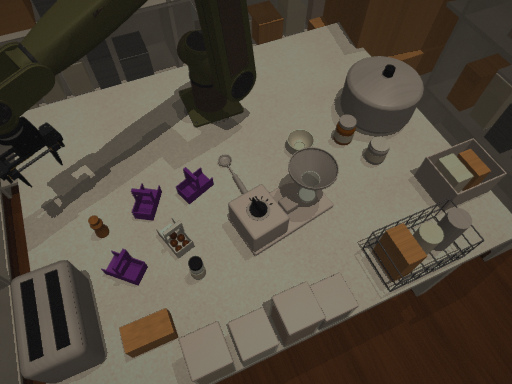

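```bash
sed -i 's/np.array(p\["rotation"\])/cv2.Rodrigues(np.array(p["rotation"]))[0]/' h.py
python3 - <<'E'
from h import *
o=r.get_obs(); print(cv2.Rodrigues(o["ee_rot"])[0].round(3))
z=np.load("top0.npz"); a,d=z["a"],z["d"]; P=cloud("top",d)
c1=cv2.resize(a[130:215,165:265],None,fx=4,fy=4,interpolation=cv2.INTER_CUBIC)
c2=cv2.resize(a[125:210,290:390],None,fx=4,fy=4,interpolation=cv2.INTER_CUBIC)
c3=cv2.resize(a[125:195,240:300],None,fx=6,fy=6,interpolation=cv2.INTER_CUBIC)
c3=cv2.copyMakeBorder(c3,0,0,0,0,0); 
top=np.hstack([c1,c2]); bot=np.zeros((260,800,3),np.uint8); cc=cv2.resize(a[135:185,245:300],None,fx=5,fy=5,interpolation=cv2.INTER_CUBIC); bot[:250,:275]=cc
cv2.imwrite("pics/crop.png",np.vstack([top,bot]))
# funnel rim: points with z 0.175-0.195
m=(abs(P[...,2]-.183)<.008); n,l,s,c=cv2.connectedComponentsWithStats(m.astype(np.uint8),connectivity=8)
for i in range(1,n):
    if s[i,4]>20: print("z183",s[i],P[l==i].mean(0).round(4))
i=l[:,:][168-25:168+25,206-30:206+30]; 
q=P[m&(np.hypot(np.mgrid[:384,:512][1]-206,np.mgrid[:384,:512][0]-168)<35)]
A=np.c_[2*q[:,:2],np.ones(len(q))]; x=np.linalg.lstsq(A,(q[:,:2]**2).sum(1),rcond=None)[0]; print("rim",x[:2],np.sqrt(x[2]+x[0]**2+x[1]**2),len(q))
# housing top z~.12-.14
m=abs(P[...,2]-.14)<.006
for zz in (.12,.14):
    m=(abs(P[...,2]-zz)<.006); m[:, :240]=0; m[:,305:]=0; m[:120]=0;m[210:]=0
    q=P[m][:,:2].astype(np.float32); print(zz,len(q),cv2.minAreaRect(q) if len(q)>10 else '')
# scoop
m=np.zeros(d.shape,bool); m[155:212,325:375]=1
for lo,hi in((.008,.06),(.035,.06),(.07,.13)):
    mm=m&(P[...,2]>lo)&(P[...,2]<hi); q=P[mm][:,:2].astype(np.float32); print(lo,len(q),cv2.minAreaRect(q) if len(q)>3 else '',P[mm][:,2].max() if len(q) else '')
E
```

```text
[[ 0.425 -0.001  0.905]
 [-0.905  0.002  0.425]
 [-0.002 -1.     0.   ]]
z183 [ 268   30   35   35 1123] [ 0.8968 -0.0891  0.1876]
z183 [ 350   30   36   35 1129] [ 0.8958 -0.3279  0.1875]
z183 [ 461   89   46   81 2346] [ 0.6559 -0.6582  0.1771]
z183 [177 141  54  53 298] [0.5557 0.1494 0.1822]
z183 [  19  221   62   64 2488] [0.3013 0.5759 0.182 ]
z183 [219 294  21   8  22] [0.1824 0.0683 0.1843]
rim [0.54848166 0.14368712] 0.07339433404622159 298
0.12 1775 ((0.5833733081817627, -0.05251700431108475), (0.1485036462545395, 0.12933094799518585), 10.10710620880127)
0.14 10 
0.008 482 ((0.5173966288566589, -0.3099193871021271), (0.17080247402191162, 0.06335552036762238), 17.361894607543945) 0.05826545971085695
0.035 129 ((0.5203545093536377, -0.3089946210384369), (0.11060649901628494, 0.06335552036762238), 17.361894607543945) 0.05826545971085695
0.07 91 ((0.5259416699409485, -0.30750715732574463), (0.011631571687757969, 0.06330721825361252), 18.55970001220703) 0.10934796501332444
```

View pics/crop.png

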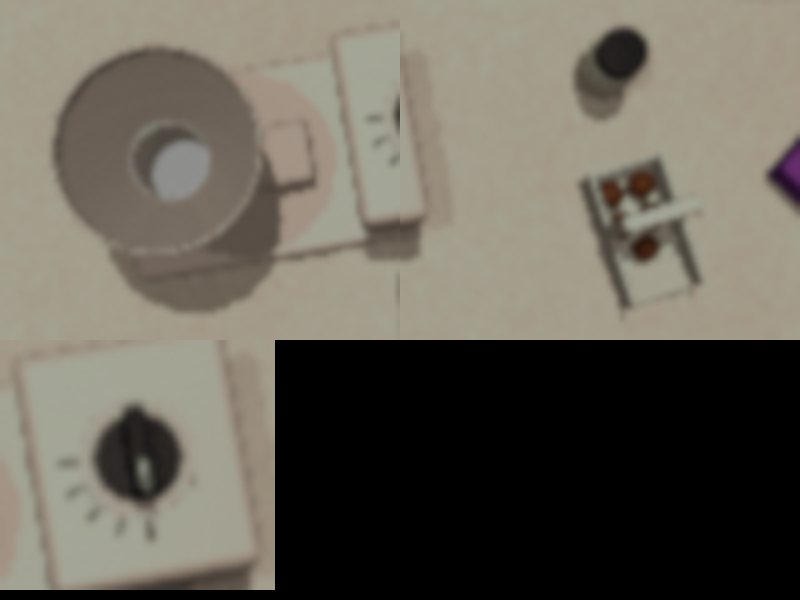

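The pictures show the grey scoop with brown nuts at about (350,183) in the top view, with its lip towards the robot. The funnel is at (206,168). The dial is at (272,158), with its white line at the closed mark. I'll grip the ends of the handle bar, so the scoop can pivot in the pads and be tipped against the funnel rim.

```bash
python3 -m inch '0.25 0.28 0 -0.02; 0.5 0.56 0 -0.04; 0.75 0.84 0 -0.06; 0.88 0.99 0 -0.08; 0.88 0.99 0 -0.08' 1 20
python3 -m inch '0.25 0.28 0 0; 0.5 0.56 0 0; 0.75 0.84 0 0; 0.88 0.98 0 0; 0.88 0.98 0 0; 0.88 0.98 0 0'
python3 - <<'E'
from h import *
o=r.get_obs(); R=cv2.Rodrigues(o["ee_rot"])[0]; print(o["clock"],o["eef_pos"],np.degrees(np.arctan2(R[1,0],R[0,0])),(np.array([.526,-.3075,.09])-o["eef_pos"])*10)
E
```

```text
clock: 0.52
eef_pos: [0.3661, -0.4859, 0.23]
ee_rot: [-1.34, 0.974, -0.971]
ft_force: [0.9, 0.5, 0.3]
finger_gap: 0.0949
clock: 1.02
eef_pos: [0.4541, -0.3878, 0.2296]
ee_rot: [-1.341, 0.974, -0.969]
ft_force: [-0.0, -0.5, 0.1]
finger_gap: 0.0953
1.0167 [ 0.45411324 -0.38781526  0.22956305] -71.75801198331592 [ 0.7188676   0.80315256 -1.39563046]
```

```bash
python3 -m inch '0.24 0.27 0 0; 0.48 0.54 0 0; 0.72 0.80 0 0; 0.72 0.80 0 0; 0.72 0.80 0 0'
python3 - <<'E'
from h import *
o=r.get_obs(); R=cv2.Rodrigues(o["ee_rot"])[0]; print(o["eef_pos"])
p=r.camera_params("wrist"); K=np.array(p["K"]); M=np.array(p["mount"])
im,d=grab("wrist","w1.png")
v,u=np.mgrid[:384,:512]; x=(u-K[0,2])/K[0,0]; y=(v-K[1,2])/K[1,1]; th=np.hypot(x,y)
s=np.tan(np.minimum(th,1.4))/np.maximum(th,1e-9)
c=np.stack([x*s*d,-y*s*d,-d],-1); t=c@M[:3,:3].T+M[:3,3]; W=t@R.T+o["eef_pos"]
m=(d>0)&(th<1.2)&(W[...,2]>.085)&(W[...,2]<.112)&(np.hypot(W[...,0]-.526,W[...,1]+.3075)<.05)
q=W[m]; print(len(q),cv2.minAreaRect(q[:,:2].astype(np.float32)),q[:,2].min(),q[:,2].max())
E
```

```text
clock: 1.43
eef_pos: [0.526, -0.3083, 0.2293]
ee_rot: [-1.342, 0.973, -0.968]
ft_force: [-0.8, -0.1, -0.4]
finger_gap: 0.0948
[ 0.52598355 -0.30831983  0.2292515 ]
972 ((0.528738260269165, -0.30866411328315735), (0.012328901328146458, 0.06216839328408241), 18.57866859436035) 0.08502949618819697 0.10381816331301894
```

View pics/w1.png

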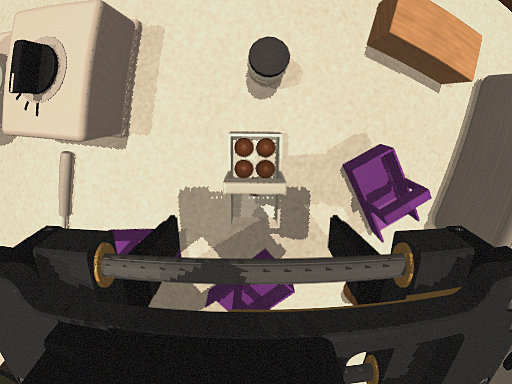

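The wrist view shows four nuts at about (254,158) between the walls, with the fifth presumably under the handle bar at (254,184). The handle sits centred between the fingers, so I'll descend and grip.

```bash
python3 -m inch '0.03 0 -0.2 0; 0.03 0 -0.4 0; 0.03 0 -0.6 0; 0.03 0 -0.8 0; 0.03 0 -0.8 0'
python3 -m inch '0 0 -0.15 0; 0 0 -0.3 0; 0 0 -0.45 0; 0 0 -0.58 0; 0 0 -0.59 0; 0 0 -0.59 0'
python3 -m inch '0 0 0 0; 0 0 0 0; 0 0 0 0; 0 0 0 0; 0 0 0 0; 0 0 0 0; 0 0 0 0; 0 0 0 0' -1 15
python3 -m inch '0 0 0.02 0; 0 0 0.06 0; 0 0 0.12 0; 0 0 0.2 0; 0 0 0.3 0;0 0 0.4 0; 0 0 0.5 0; 0 0 0.6 0; 0 0 0.7 0; 0 0 0.78 0; 0 0 0.82 0; 0 0 0.82 0'
```

```text
clock: 1.9
eef_pos: [0.5245, -0.3093, 0.144]
ee_rot: [-1.342, 0.984, -0.964]
ft_force: [-1.5, 0.8, -1.4]
finger_gap: 0.0951
clock: 2.4
eef_pos: [0.5238, -0.3099, 0.0848]
ee_rot: [-1.341, 0.986, -0.964]
ft_force: [0.1, -0.3, -0.4]
finger_gap: 0.0951
clock: 3.07
eef_pos: [0.5241, -0.31, 0.0852]
ee_rot: [-1.341, 0.985, -0.964]
ft_force: [-1.4, 1.2, 2.4]
finger_gap: 0.0621
clock: 4.07
eef_pos: [0.5247, -0.3104, 0.1689]
ee_rot: [-1.341, 0.983, -0.966]
ft_force: [0.8, -0.5, -1.9]
finger_gap: 0.0617
```

```bash
python3 -m inch '0 0 0.05 0; 0 0.02 0.13 0; 0 0.05 0.23 0; 0 0.1 0.35 0; 0 0.16 0.48 0; 0 0.24 0.62 0; 0 0.33 0.76 0; 0.02 0.43 0.89 0; 0.04 0.55 0.98 0; 0.06 0.68 1 0; 0.08 0.82 1 0; 0.1 0.97 1 0' - 12
python3 -m inch '0.02 0.14 0 0; 0.04 0.28 0.02 0; 0.06 0.42 0.04 0; 0.08 0.56 0.06 0; 0.1 0.70 0.08 0; 0.12 0.84 0.1 0; 0.14 0.98 0.12 0'
python3 -m inch '0.02 0.14 0.02 0; 0.04 0.28 0.04 0; 0.06 0.42 0.06 0; 0.08 0.56 0.08 0; 0.1 0.70 0.1 0; 0.12 0.84 0.1 0; 0.14 0.96 0.1 0; 0.14 1 0.1 0; 0.14 1 0.1 0; 0.14 1 0.1 0'
```

```text
clock: 5.07
eef_pos: [0.5346, -0.2117, 0.2684]
ee_rot: [-1.342, 0.984, -0.965]
ft_force: [0.2, 0.6, -2.8]
finger_gap: 0.0621
clock: 5.65
eef_pos: [0.5488, -0.1123, 0.2806]
ee_rot: [-1.341, 0.984, -0.965]
ft_force: [-0.1, 0.9, -2.3]
finger_gap: 0.062
clock: 6.48
eef_pos: [0.5628, -0.0123, 0.2905]
ee_rot: [-1.342, 0.983, -0.965]
ft_force: [-0.2, -0.3, -2.3]
finger_gap: 0.0618
```

Next I'll check the scoop's level and the funnel position from the wrist and scene views.

```bash
cat >> h.py <<'E'
def wcloud(f=None):
    o=r.get_obs(); R=cv2.Rodrigues(o["ee_rot"])[0]
    p=r.camera_params("wrist"); K=np.array(p["K"]); M=np.array(p["mount"])
    im,d=grab("wrist",f)
    v,u=np.mgrid[:384,:512]; x=(u-K[0,2])/K[0,0]; y=(v-K[1,2])/K[1,1]; th=np.hypot(x,y)
    s=np.tan(np.minimum(th,1.4))/np.maximum(th,1e-9)
    t=np.stack([x*s*d,-y*s*d,-d],-1)@M[:3,:3].T+M[:3,3]
    return im,t@R.T+o["eef_pos"],(d>0)&(th<1.3),o
def circ(q):
    x=np.linalg.lstsq(np.c_[2*q[:,:2],np.ones(len(q))],(q[:,:2]**2).sum(1),rcond=None)[0]
    return x[:2],np.sqrt(x[2]+x[0]**2+x[1]**2)
E
python3 - <<'E'
from h import *
im,W,ok,o=wcloud("w2.png")
m=ok&(W[...,2]>.178)&(W[...,2]<.195)&(np.hypot(W[...,0]-.5485,W[...,1]-.1437)<.09)
print(m.sum(),circ(W[m]))
a,d=grab("scene","s2.png")
for n in range(1):
    P=cloud("scene",d); m=(abs(P[...,2]-.184)<.004)&(np.hypot(P[...,0]-.5485,P[...,1]-.1437)<.09); print("scene rim",m.sum(),circ(P[m]))
cv2.imwrite("pics/s2c.png",np.hstack([cv2.resize(a[60:260,180:380],(450,450)),cv2.resize(im[0:260,:],None,fx=.68,fy=1.73)[:450]])) 
E
```

```text
1806 (array([0.55028259, 0.14244208]), np.float64(0.07396223822749359))
scene rim 214 (array([0.5475138 , 0.14400551]), np.float64(0.07427391102614378))
```

View pics/s2c.png

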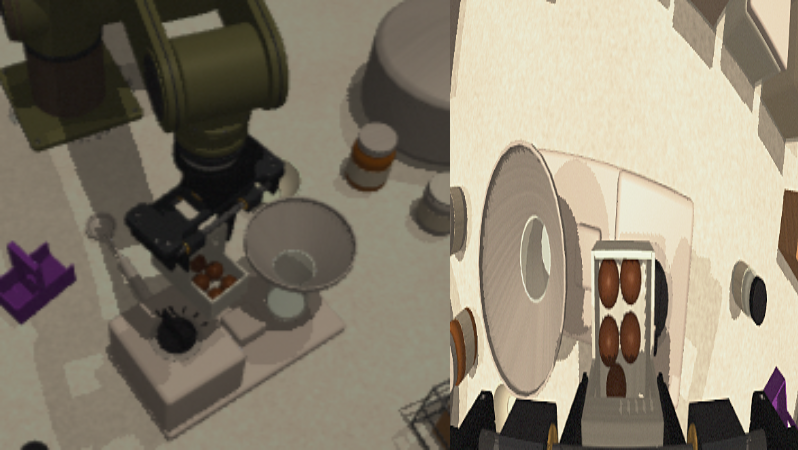

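All five nuts are in the scoop, and the funnel centre is at about (0.549, 0.143). I'll measure the scoop's tilt from the wrist depth.

```bash
cat >> h.py <<'E'
def tilt():
    im,W,ok,o=wcloud(); D=W-o["eef_pos"]; a=np.radians(18.3)
    xi=D[...,0]*np.cos(a)+D[...,1]*np.sin(a); et=-D[...,0]*np.sin(a)+D[...,1]*np.cos(a); z=D[...,2]
    m=ok&(abs(abs(et)-.0295)<.003)&(z>-.11)&(z<-.01)&(xi>-.07)&(xi<.09)
    for b in np.arange(-.06,.09,.01):
        k=m&(xi>=b)&(xi<b+.01)
        if k.sum()>5: print(f"xi {b*1e3:.0f} n {k.sum()} ztop {np.percentile(z[k],95)*1e3:.1f} bottom {np.percentile(z[k],5)*1e3:.1f}")
    print(o["eef_pos"],o["ft_force"])
E
python3 -c "
from h import *
tilt()"
```

```text
xi -60 n 53 ztop -41.8 bottom -48.1
xi -30 n 18 ztop -80.6 bottom -84.4
xi -20 n 116 ztop -58.2 bottom -84.2
xi -10 n 230 ztop -37.4 bottom -83.3
xi 0 n 453 ztop -12.9 bottom -83.0
xi 10 n 449 ztop -13.1 bottom -83.2
xi 20 n 339 ztop -41.9 bottom -83.0
xi 30 n 320 ztop -41.5 bottom -83.0
xi 40 n 324 ztop -41.6 bottom -82.7
xi 50 n 132 ztop -41.8 bottom -81.0
[ 0.56274653 -0.0128267   0.29053333] [-0.88626794  0.56592766 -1.26311947]
```

```bash
python3 -m inch '0.01 0.05 0 0; 0.02 0.15 0 0; 0.04 0.28 0 0; 0.06 0.42 0 0; 0.08 0.56 0 0; 0.1 0.7 0 0; 0.11 0.84 0 0; 0.12 0.98 0 0'
python3 -m inch '0.02 0.14 0 0; 0.04 0.28 0 0; 0.07 0.42 0 0; 0.09 0.54 0 0; 0.1 0.62 0 0; 0.11 0.69 0 0; 0.11 0.71 0 0; 0.11 0.71 0 0; 0.11 0.71 0 0'
python3 - <<'E'
from h import *
o=r.get_obs(); p=o["eef_pos"]; C=np.array([.549,.143]); a=np.radians(18.4); e=np.array([np.cos(a),np.sin(a)])
print(p)
for t in range(0,46,5):
    s=28;h=87;T=np.radians(t); xi=66-(s*np.cos(T)+h*np.sin(T)); z=185-(s*np.sin(T)-h*np.cos(T))-2
    print(t,((np.r_[C+e*xi/1e3,z/1e3]-p)*10).round(3))
E
```

```text
clock: 7.3
eef_pos: [0.5748, 0.087, 0.2905]
ee_rot: [-1.342, 0.984, -0.965]
ft_force: [-0.1, -0.5, -3.0]
finger_gap: 0.0616
clock: 8.05
eef_pos: [0.5858, 0.1576, 0.2905]
ee_rot: [-1.342, 0.984, -0.966]
ft_force: [-0.8, -0.6, -1.9]
finger_gap: 0.0615
[0.58582122 0.15764578 0.29046323]
0 [-0.008 -0.027 -0.205]
5 [-0.079 -0.05  -0.232]
10 [-0.147 -0.073 -0.266]
15 [-0.212 -0.095 -0.307]
20 [-0.274 -0.115 -0.353]
25 [-0.332 -0.134 -0.404]
30 [-0.385 -0.152 -0.461]
35 [-0.433 -0.168 -0.523]
40 [-0.476 -0.182 -0.588]
45 [-0.514 -0.195 -0.657]
```

```bash
python3 -m inch '0 -0.01 -0.07 0; 0 -0.02 -0.14 0; -0.01 -0.03 -0.2 0; -0.04 -0.04 -0.22 0; -0.08 -0.05 -0.235 0; -0.11 -0.06 -0.25 0; -0.15 -0.07 -0.27 0; -0.18 -0.08 -0.29 0; -0.21 -0.095 -0.31 0; -0.24 -0.1 -0.33 0; -0.27 -0.115 -0.355 0; -0.27 -0.115 -0.355 0'
python3 -c "
from h import *
tilt(); grab('scene','s3.png')"
```

```text
clock: 9.05
eef_pos: [0.5577, 0.146, 0.2546]
ee_rot: [-1.343, 0.985, -0.965]
ft_force: [-1.5, -1.3, 2.7]
finger_gap: 0.0621
xi -30 n 26 ztop -80.2 bottom -89.5
xi -20 n 124 ztop -60.6 bottom -89.2
xi -10 n 247 ztop -45.1 bottom -87.5
xi 0 n 328 ztop -15.5 bottom -86.0
xi 10 n 591 ztop -11.8 bottom -82.7
xi 20 n 440 ztop -27.8 bottom -79.4
xi 30 n 388 ztop -31.9 bottom -75.9
xi 40 n 435 ztop -28.9 bottom -72.8
xi 50 n 456 ztop -25.7 bottom -69.5
xi 60 n 264 ztop -23.6 bottom -39.4
xi 70 n 162 ztop -40.9 bottom -64.4
[0.55774785 0.14595816 0.25460115] [-1.50870456 -1.34442865  2.65969095]
```

Tilting works as planned, at about 18° now. I'll continue to about 38°.

```bash
python3 -m inch '-0.03 -0.01 -0.025 0; -0.06 -0.02 -0.05 0; -0.085 -0.03 -0.08 0; -0.11 -0.037 -0.11 0; -0.13 -0.045 -0.14 0; -0.16 -0.053 -0.17 0; -0.18 -0.06 -0.2 0; -0.19 -0.063 -0.22 0; -0.19 -0.063 -0.22 0; -0.19 -0.063 -0.22 0; -0.19 -0.063 -0.22 0; -0.19 -0.063 -0.22 0'
python3 -c "
from h import *
tilt(); a,d=grab('scene','s4.png'); im,_=grab('wrist','w4.png')
cv2.imwrite('pics/s4c.png',np.hstack([cv2.resize(a[60:260,200:400],(450,450)),cv2.resize(im[60:260,160:320],(350,450))]))"
```

```text
clock: 10.15
eef_pos: [0.5383, 0.1395, 0.232]
ee_rot: [-1.346, 0.987, -0.964]
ft_force: [-2.5, -2.8, 0.5]
finger_gap: 0.0618
xi -60 n 16 ztop -47.4 bottom -49.3
xi -30 n 98 ztop -88.8 bottom -95.8
xi -20 n 193 ztop -63.5 bottom -104.6
xi -10 n 231 ztop -55.6 bottom -108.8
xi 0 n 273 ztop -48.1 bottom -93.0
xi 10 n 395 ztop -12.1 bottom -89.1
xi 20 n 597 ztop -12.0 bottom -84.5
xi 30 n 510 ztop -21.0 bottom -78.8
xi 40 n 511 ztop -17.8 bottom -70.9
xi 50 n 570 ztop -11.0 bottom -64.0
xi 60 n 309 ztop -12.1 bottom -57.7
xi 70 n 100 ztop -10.2 bottom -14.4
xi 80 n 239 ztop -15.1 bottom -27.3
[0.53834966 0.1395111  0.23204374] [-2.5174075  -2.81270822  0.52834595]
```

View pics/s4c.png

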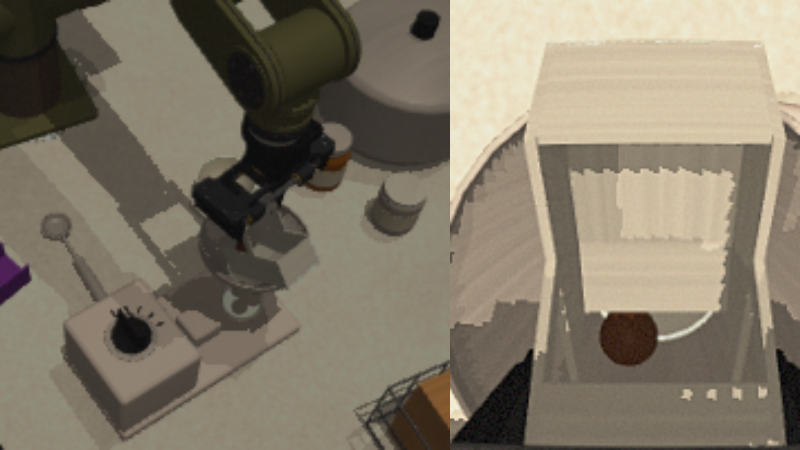

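```bash
python3 -m inch '0 0 0.05 0; 0.02 0.01 0.15 0; 0.02 0.01 0.3 0; 0.02 0.01 0.45 0; 0.02 0.01 0.6 0; 0.02 0.01 0.75 0; 0.02 0.01 0.88 0; 0.02 0.01 0.95 0; 0.02 0.01 0.95 0'
python3 -m inch '0.02 -0.14 0 0; 0.04 -0.28 0 0; 0.06 -0.42 0 0; 0.08 -0.56 0 0; 0.09 -0.7 0 0; 0.1 -0.84 0 0; 0.1 -0.98 0 0; 0.1 -1 0 0; 0.1 -1 0 0'
python3 -c "
from h import *
tilt(); a,d=grab('scene','s5.png'); im,_=grab('wrist','w5.png'); t,_=grab('top','t5.png')
cv2.imwrite('pics/s5c.png',np.hstack([cv2.resize(a[120:240,240:360],(400,400)),cv2.resize(im[60:300,60:360],(400,400))]))"
```

```text
clock: 11.05
eef_pos: [0.5416, 0.1409, 0.3301]
ee_rot: [-1.342, 0.983, -0.966]
ft_force: [-0.4, 0.1, -1.1]
finger_gap: 0.0619
clock: 11.8
eef_pos: [0.5514, 0.0405, 0.3292]
ee_rot: [-1.341, 0.985, -0.966]
ft_force: [-0.1, 0.6, -1.7]
finger_gap: 0.0622
xi -20 n 70 ztop -62.7 bottom -75.1
xi -10 n 160 ztop -55.5 bottom -83.8
xi 0 n 267 ztop -48.5 bottom -93.5
xi 10 n 392 ztop -12.7 bottom -89.1
xi 20 n 604 ztop -11.4 bottom -84.4
xi 30 n 516 ztop -21.0 bottom -79.2
xi 40 n 513 ztop -17.8 bottom -70.6
xi 50 n 561 ztop -10.9 bottom -63.9
xi 60 n 317 ztop -11.8 bottom -57.5
xi 70 n 93 ztop -10.1 bottom -14.6
xi 80 n 232 ztop -14.5 bottom -26.8
[0.55136582 0.04053306 0.32919361] [-0.07812221  0.60081237 -1.68172718]
```

View pics/s5c.png

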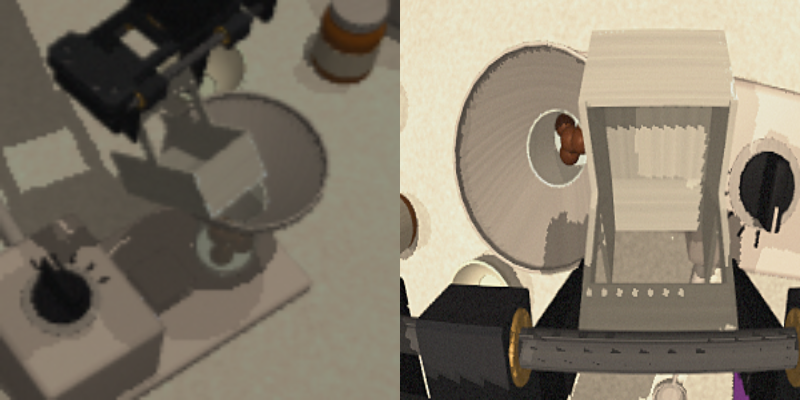

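The scoop is empty and the nuts lie in the tube. Before setting the scoop down, I'll check the clearance to the purple scoops and count what's in the funnel and tube.

```bash
python3 - <<'E'
from h import *
z=np.load("top0.npz"); a,d=z["a"],z["d"]; P=cloud("top",d)
h=cv2.cvtColor(a,cv2.COLOR_BGR2HSV); m=((h[...,0]>125)&(h[...,0]<165)&(h[...,1]>80)).astype(np.uint8)
n,l,s,c=cv2.connectedComponentsWithStats(m)
for i in range(1,n):
    if s[i,4]>60:
        q=P[l==i]; print(s[i],q[:,:2].min(0).round(3),q[:,:2].max(0).round(3), "high:",q[q[:,2]>.06][:,:2].min(0).round(3),q[q[:,2]>.06][:,:2].max(0).round(3))
E
```

```text
[383 155  38  35 709] [ 0.409 -0.535] [ 0.608 -0.023] high: [ 0.409 -0.493] [ 0.58  -0.023]
[348 214  34  37 711] [ 0.299 -0.406] [ 0.416 -0.023] high: [ 0.348 -0.384] [ 0.409 -0.023]
[295 217  38  29 645] [ 0.317 -0.248] [ 0.409 -0.023] high: [ 0.338 -0.208] [ 0.409 -0.023]
```

```bash
python3 -m inch '-0.03 -0.14 0 0; -0.06 -0.28 0 0; -0.1 -0.44 0 0; -0.14 -0.62 0 0; -0.18 -0.8 0 0; -0.22 -1 0 0'
python3 -m inch '-0.04 -0.2 0 0; -0.08 -0.4 0 0; -0.12 -0.6 0 0; -0.16 -0.8 0 0; -0.2 -1 0 0'
python3 -m inch '-0.04 -0.2 -0.05 0; -0.08 -0.4 -0.1 0; -0.12 -0.6 -0.2 0; -0.16 -0.8 -0.3 0; -0.2 -1 -0.4 0; -0.2 -1 -0.5 0; -0.2 -1 -0.5 0'
```

```text
clock: 12.5
eef_pos: [0.5294, -0.0581, 0.3299]
ee_rot: [-1.342, 0.982, -0.963]
ft_force: [1.8, -0.3, -1.3]
finger_gap: 0.062
clock: 12.92
eef_pos: [0.5093, -0.1583, 0.33]
ee_rot: [-1.342, 0.981, -0.963]
ft_force: [0.2, -0.0, -1.9]
finger_gap: 0.0622
clock: 13.5
eef_pos: [0.4885, -0.2578, 0.2771]
ee_rot: [-1.342, 0.985, -0.96]
ft_force: [-0.3, 0.2, -2.4]
finger_gap: 0.0616
```

```bash
python3 -m inch '0 -0.15 -0.1 0; 0 -0.3 -0.25 0; -0.02 -0.45 -0.4 0; -0.04 -0.6 -0.6 0; -0.05 -0.65 -0.8 0; -0.05 -0.65 -1 0; -0.05 -0.65 -1 0'
python3 -m inch '0 0 -0.1 0; 0 0 -0.2 0; 0 0 -0.35 0; 0 0 -0.5 0; 0 0 -0.6 0; 0 0 -0.6 0; 0 0 -0.6 0' - 8
python3 -c "
from h import *
tilt()"
```

```text
clock: 14.08
eef_pos: [0.4816, -0.3211, 0.1721]
ee_rot: [-1.341, 0.991, -0.952]
ft_force: [-0.6, 0.6, -2.2]
finger_gap: 0.0615
clock: 14.67
eef_pos: [0.4817, -0.3208, 0.1119]
ee_rot: [-1.341, 0.991, -0.951]
ft_force: [1.2, 0.4, -1.6]
finger_gap: 0.062
xi -20 n 73 ztop -62.2 bottom -75.3
xi -10 n 162 ztop -55.3 bottom -84.8
xi 0 n 274 ztop -48.1 bottom -93.1
xi 10 n 398 ztop -12.2 bottom -88.8
xi 20 n 604 ztop -11.4 bottom -84.6
xi 30 n 509 ztop -21.1 bottom -78.7
xi 40 n 515 ztop -17.8 bottom -70.3
xi 50 n 557 ztop -11.4 bottom -63.2
xi 60 n 314 ztop -12.3 bottom -57.6
xi 70 n 105 ztop -10.2 bottom -14.7
xi 80 n 236 ztop -15.2 bottom -27.5
[ 0.48167656 -0.32083179  0.11192309] [ 1.19049276  0.44934314 -1.59596329]
```

```bash
python3 -m inch '0 0 -0.06 0; 0 0 -0.12 0; 0 0 -0.17 0; 0.04 0.013 -0.175 0; 0.08 0.026 -0.185 0; 0.12 0.04 -0.19 0; 0.16 0.053 -0.2 0; 0.2 0.067 -0.205 0; 0.24 0.08 -0.21 0; 0.24 0.08 -0.21 0'
python3 -c "
from h import *
tilt()"
```

```text
clock: 15.55
eef_pos: [0.5076, -0.3137, 0.0929]
ee_rot: [-1.341, 0.987, -0.955]
ft_force: [1.5, 0.2, 5.0]
finger_gap: 0.0622
xi -40 n 13 ztop -93.1 bottom -95.3
xi -30 n 48 ztop -74.5 bottom -94.4
xi -20 n 152 ztop -47.4 bottom -84.8
xi -10 n 295 ztop -41.4 bottom -83.2
xi 0 n 325 ztop -36.1 bottom -81.8
xi 10 n 460 ztop -11.1 bottom -78.2
xi 20 n 557 ztop -14.9 bottom -74.4
xi 30 n 431 ztop -24.1 bottom -69.7
xi 40 n 476 ztop -20.0 bottom -65.3
xi 50 n 540 ztop -15.9 bottom -61.4
xi 60 n 357 ztop -12.4 bottom -47.4
xi 70 n 218 ztop -22.6 bottom -43.4
xi 80 n 147 ztop -45.9 bottom -94.7
[ 0.50761887 -0.31366417  0.09289036] [1.5274865  0.23007673 5.02595446]
```

```bash
python3 -m inch '0.04 0.013 -0.005 0; 0.08 0.026 -0.01 0; 0.12 0.04 -0.015 0; 0.16 0.053 -0.02 0; 0.2 0.067 -0.03 0; 0.24 0.08 -0.04 0; 0.28 0.093 -0.05 0; 0.32 0.106 -0.06 0; 0.34 0.115 -0.07 0; 0.34 0.115 -0.07 0'
python3 -c "
from h import *
tilt()"
```

```text
clock: 16.43
eef_pos: [0.542, -0.3019, 0.0856]
ee_rot: [-1.341, 0.987, -0.955]
ft_force: [0.8, -1.2, -1.4]
finger_gap: 0.0621
xi -30 n 47 ztop -66.4 bottom -79.8
xi -20 n 147 ztop -48.9 bottom -80.5
xi -10 n 301 ztop -36.2 bottom -78.4
xi 0 n 374 ztop -13.5 bottom -76.7
xi 10 n 576 ztop -12.4 bottom -74.7
xi 20 n 382 ztop -31.3 bottom -73.0
xi 30 n 407 ztop -29.0 bottom -71.3
xi 40 n 439 ztop -27.5 bottom -69.6
xi 50 n 335 ztop -25.7 bottom -66.9
xi 60 n 246 ztop -32.8 bottom -87.2
xi 70 n 207 ztop -85.6 bottom -87.7
xi 80 n 182 ztop -85.5 bottom -87.7
[ 0.54198484 -0.30193859  0.08562452] [ 0.79053901 -1.15746636 -1.35336162]
```

```bash
python3 -m inch '0.02 0.006 -0.02 0; 0.04 0.013 -0.04 0; 0.06 0.02 -0.055 0; 0.08 0.026 -0.07 0; 0.1 0.033 -0.075 0; 0.1 0.033 -0.075 0'
python3 -c "
from h import *
tilt()"
```

```text
clock: 16.98
eef_pos: [0.5524, -0.2987, 0.0784]
ee_rot: [-1.341, 0.986, -0.955]
ft_force: [0.5, 1.1, 2.7]
finger_gap: 0.062
xi -60 n 57 ztop -36.1 bottom -43.2
xi -50 n 9 ztop -35.3 bottom -37.2
xi -30 n 33 ztop -66.1 bottom -76.3
xi -20 n 139 ztop -48.8 bottom -76.3
xi -10 n 268 ztop -34.1 bottom -75.7
xi 0 n 403 ztop -12.7 bottom -74.7
xi 10 n 548 ztop -12.0 bottom -74.4
xi 20 n 387 ztop -32.6 bottom -74.1
xi 30 n 395 ztop -31.8 bottom -73.5
xi 40 n 397 ztop -31.5 bottom -72.8
xi 50 n 285 ztop -31.2 bottom -79.9
xi 60 n 202 ztop -78.1 bottom -80.4
xi 70 n 200 ztop -78.3 bottom -80.4
xi 80 n 141 ztop -14.4 bottom -80.5
[ 0.5524241  -0.29866741  0.07841204] [0.46484872 1.14411781 2.66316689]
```

```bash
python3 -m inch '0.01 0.003 -0.015 0; 0.02 0.006 -0.03 0; 0.02 0.006 -0.03 0; 0.02 0.006 -0.03 0'
python3 -c "
from h import *
tilt()" | sed -n '/xi 20/p;/xi 40/p;/xi -10/p;/\[/p'
python3 -m inch '0 0 0 0; 0 0 0 0; 0 0 0 0' - 3
python3 -m inch '0 0 0 0; 0 0 0 0; 0 0 0 0; 0 0 0 0; 0 0 0 0' 1
python3 -m inch '0 0 0.05 0; 0 0 0.15 0; 0 0 0.3 0; 0 0 0.5 0; 0 0 0.7 0; 0 0 0.9 0; 0 0 1 0; 0 0 1 0'
python3 - <<'E'
from h import *
im,W,ok,o=wcloud("w6.png")
m=ok&(W[...,2]>.035)&(W[...,2]<.06)&(np.hypot(W[...,0]-.55,W[...,1]+.3)<.08); q=W[m]
A=np.c_[q[:,:2],np.ones(len(q))]
m2=ok&(abs(W[...,2]-.043)<.004)&(np.hypot(W[...,0]-.55,W[...,1]+.3)<.08); q=W[m2]; A=np.c_[q[:,:2]-q[:,:2].mean(0),np.ones(len(q))]
print("wall-top slope",np.linalg.lstsq(A,q[:,2],rcond=None)[0],len(q))
m3=ok&(W[...,2]>.085)&(W[...,2]<.112)&(np.hypot(W[...,0]-.55,W[...,1]+.3)<.06); print("handle",cv2.minAreaRect(W[m3][:,:2].astype(np.float32)),np.percentile(W[m3][:,2],[50,97]))
t,d=grab("top","t6.png"); np.savez("t6.npz",a=t,d=d)
cv2.imwrite("pics/c6.png",np.hstack([cv2.resize(t[125:245,160:400],(500,400)),cv2.resize(im[80:280,130:380],(300,400))]))
print(o["eef_pos"],o["clock"])
E
```

```text
clock: 17.37
eef_pos: [0.5553, -0.2978, 0.0765]
ee_rot: [-1.339, 0.985, -0.957]
ft_force: [1.6, 4.4, 6.2]
finger_gap: 0.0615
xi -10 n 262 ztop -32.2 bottom -74.5
xi 20 n 393 ztop -32.5 bottom -73.9
xi 40 n 366 ztop -32.2 bottom -73.1
[ 0.55529805 -0.29775364  0.07647471] [1.59066059 4.35082454 6.24812732]
clock: 17.67
eef_pos: [0.5553, -0.2977, 0.0765]
ee_rot: [-1.338, 0.985, -0.957]
ft_force: [0.4, 2.6, 2.7]
finger_gap: 0.062
clock: 18.08
eef_pos: [0.555, -0.2977, 0.0761]
ee_rot: [-1.339, 0.985, -0.956]
ft_force: [0.8, -0.1, -0.5]
finger_gap: 0.0898
clock: 18.75
eef_pos: [0.557, -0.299, 0.1813]
ee_rot: [-1.338, 0.979, -0.963]
ft_force: [0.5, 0.0, 0.8]
finger_gap: 0.0949
wall-top slope [-0.00861911 -0.00397977  0.04193671] 749
handle ((0.5603830814361572, -0.2952732443809509), (0.012890970334410667, 0.06243390589952469), 18.41073989868164) [0.10145054 0.10296764]
[ 0.55697426 -0.29897402  0.18125986] 18.75
```

View pics/c6.png

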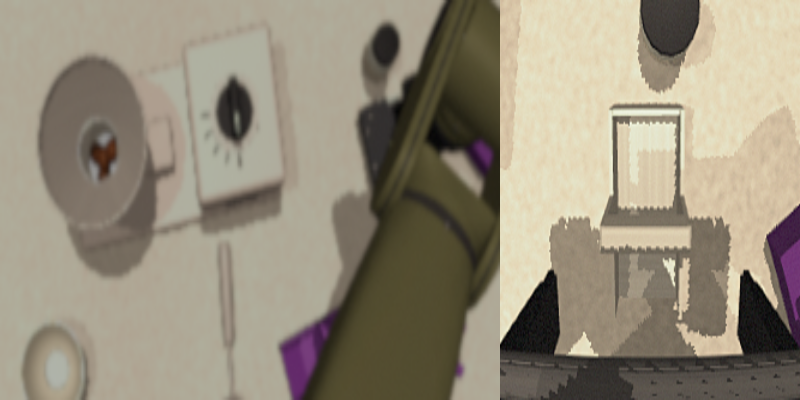

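The scoop stands level and empty, with its handle top at 103 mm. Next I'll move over the dial.

```bash
python3 -m inch '0 0.05 0.15 -0.01; 0.02 0.15 0.3 -0.02; 0.04 0.35 0.45 -0.04; 0.06 0.55 0.55 -0.06; 0.08 0.75 0.55 -0.08; 0.1 0.98 0.55 -0.09'
python3 -m inch '0.04 0.25 0 0; 0.08 0.5 0 0; 0.1 0.75 0 0; 0.12 0.98 0 0; 0.12 1 0 0'
python3 -m inch '0.02 0.2 0 0; 0.04 0.4 0 0; 0.04 0.45 0 0; 0.04 0.45 0 0; 0.04 0.45 0 0'
python3 - <<'E'
from h import *
im,W,ok,o=wcloud("w7.png"); R=cv2.Rodrigues(o["ee_rot"])[0]
near=ok&(np.hypot(W[...,0]-.584,W[...,1]+.054)<.045)
m=near&(W[...,2]>.150)&(W[...,2]<.172); q=W[m]
print("bar",len(q),cv2.minAreaRect(q[:,:2].astype(np.float32)),np.percentile(q[:,2],[5,50,95]))
m=near&(abs(W[...,2]-.130)<.004); print("disc",m.sum(),circ(W[m]) if m.sum()>20 else'')
m=ok&(abs(W[...,2]-.185)<.006)&(np.hypot(W[...,0]-.549,W[...,1]-.143)<.09); print("rim",circ(W[m]))
print(o["eef_pos"],np.degrees(np.arctan2(R[1,0],R[0,0])),o["q"][5])
E
```

```text
clock: 19.35
eef_pos: [0.5652, -0.199, 0.2325]
ee_rot: [-1.281, 1.092, -1.066]
ft_force: [1.2, 0.1, 0.2]
finger_gap: 0.095
clock: 19.77
eef_pos: [0.5767, -0.0954, 0.232]
ee_rot: [-1.282, 1.092, -1.061]
ft_force: [0.8, -0.3, -0.7]
finger_gap: 0.0954
clock: 20.18
eef_pos: [0.5805, -0.0509, 0.2317]
ee_rot: [-1.283, 1.092, -1.061]
ft_force: [0.2, 0.3, -0.6]
finger_gap: 0.0952
bar 1130 ((0.5857118368148804, -0.05397098511457443), (0.051785655319690704, 0.013632139191031456), 10.290165901184082) [0.15904235 0.1615948  0.16293379]
disc 1745 (array([ 0.58637713, -0.05369139]), np.float64(0.020572883575225992))
rim (array([0.55029954, 0.14199021]), np.float64(0.07395840253965377))
[ 0.58052134 -0.05089027  0.23169969] -79.8436542532289 1.2047541413902871
```

View pics/w7.png

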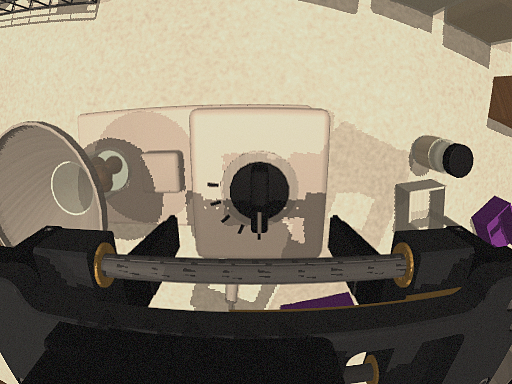

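```bash
python3 -m inch '0.05 -0.03 -0.15 0; 0.05 -0.03 -0.3 0; 0.05 -0.03 -0.45 0; 0.05 -0.03 -0.6 0; 0.05 -0.03 -0.65 0; 0.05 -0.03 -0.65 0; 0.05 -0.03 -0.65 0'
python3 -c "
from h import *
o=r.get_obs();R=cv2.Rodrigues(o['ee_rot'])[0];print(o['eef_pos'],np.degrees(np.arctan2(R[1,0],R[0,0])))"
```

```text
clock: 20.82
eef_pos: [0.5856, -0.055, 0.167]
ee_rot: [-1.282, 1.093, -1.062]
ft_force: [-0.4, 0.1, 0.5]
finger_gap: 0.0951
[ 0.58561789 -0.05495859  0.16697311] -79.9365405305524
```

```bash
python3 -m inch '0 0.01 -0.05 0; 0 0.01 -0.1 0; 0 0.01 -0.14 0; 0 0.01 -0.145 0; 0 0.01 -0.145 0; 0 0.01 -0.145 0'
python3 -m inch '0 0 0 0; 0 0 0 0; 0 0 0 0; 0 0 0 0; 0 0 0 0; 0 0 0 0; 0 0 0 0; 0 0 0 0; 0 0 0 0; 0 0 0 0' -1 10
python3 -m inch '0 0 0 0; 0 0 0 0; 0 0 0 0; 0 0 0 0' -1 35
python3 -c "
from h import *
o=r.get_obs();R=cv2.Rodrigues(o['ee_rot'])[0];print(o['eef_pos'],np.degrees(np.arctan2(R[1,0],R[0,0])),o['torque'],o['ft_force'])"
```

```text
clock: 21.32
eef_pos: [0.5857, -0.0539, 0.1526]
ee_rot: [-1.282, 1.093, -1.062]
ft_force: [-0.7, -0.3, -0.1]
finger_gap: 0.0954
clock: 22.15
eef_pos: [0.5857, -0.0539, 0.1526]
ee_rot: [-1.282, 1.093, -1.062]
ft_force: [0.6, 0.3, 0.1]
finger_gap: 0.0338
clock: 22.48
eef_pos: [0.5856, -0.0537, 0.1526]
ee_rot: [-1.282, 1.093, -1.062]
ft_force: [-0.1, 2.1, 1.0]
finger_gap: 0.014
[ 0.58561853 -0.0536739   0.15258413] -79.91587903256595 [-0.08623941  0.00916955  0.06146944] [-0.08476015  2.07672783  0.96020654]
```

```bash
python3 -m inch '0 0 0 -0.02; 0 0 0 -0.06; 0 0 0 -0.1; 0 0 0 -0.14; 0 0 0 -0.18; 0 0 0 -0.22; 0 0 0 -0.26; 0 0 0 -0.3; 0 0 0 -0.34; 0 0 0 -0.38; 0 0 0 -0.4; 0 0 0 -0.4'
python3 -c "
from h import *
o=r.get_obs();R=cv2.Rodrigues(o['ee_rot'])[0];print(o['eef_pos'],np.degrees(np.arctan2(R[1,0],R[0,0]))+79.92,o['torque'],o['ft_force'],o['finger_gap'],o['q'])"
```

```text
clock: 23.48
eef_pos: [0.5853, -0.0547, 0.1526]
ee_rot: [-0.951, 1.545, -1.519]
ft_force: [-1.4, -3.0, 0.5]
finger_gap: 0.0139
[ 0.58529802 -0.05473329  0.1526108 ] -35.99142950580011 [-0.95345357  0.4391429   0.11248577] [-1.37635101 -3.03052245  0.49329803] 0.013863368182332313 [-0.19223642  0.05152262  1.86429383  0.01735234  1.22929058  1.82490309]
```

```bash
python3 -m inch '0 0.005 0 -0.02; 0 0.005 0 -0.06; 0 0.005 0 -0.1; 0 0.005 0 -0.14; 0 0.005 0 -0.18; 0 0.005 0 -0.22; 0 0.005 0 -0.26; 0 0.005 0 -0.3; 0 0.005 0 -0.33; 0 0.005 0 -0.35; 0 0.005 0 -0.36; 0 0.005 0 -0.36'
python3 -m inch '0 0 0 -0.01; 0 0 0 -0.02; 0 0 0 -0.03; 0 0 0 -0.036; 0 0 0 -0.036; 0 0 0 -0.036'
python3 - <<'E'
from h import *
o=r.get_obs();R=cv2.Rodrigues(o['ee_rot'])[0];print(o['eef_pos'],np.degrees(np.arctan2(R[1,0],R[0,0]))+79.92,o['torque'],o['ft_force'],o['finger_gap'],o['q'])
im,W,ok,o=wcloud("w8.png"); a,d=grab("scene","s8.png")
cv2.imwrite("pics/c8.png",np.hstack([cv2.resize(a[100:270,150:360],(430,400)),cv2.resize(im[:280,60:420],(370,400))]))
E
```

```text
clock: 24.48
eef_pos: [0.5845, -0.0554, 0.1526]
ee_rot: [-0.532, 1.914, -1.895]
ft_force: [-3.4, -4.2, 2.1]
finger_gap: 0.0138
clock: 24.98
eef_pos: [0.5844, -0.0555, 0.1526]
ee_rot: [-0.484, 1.949, -1.93]
ft_force: [-1.4, -1.9, 0.9]
finger_gap: 0.0136
[ 0.58435803 -0.05548583  0.15255346] -71.57714595922461 [-0.35441094  0.47474196  0.08491698] [-1.35919666 -1.91800577  0.91420764] 0.013563022785684022 [-0.19186872  0.045304    1.8708291   0.01301945  1.2212106   2.44778472]
```

View pics/c8.png

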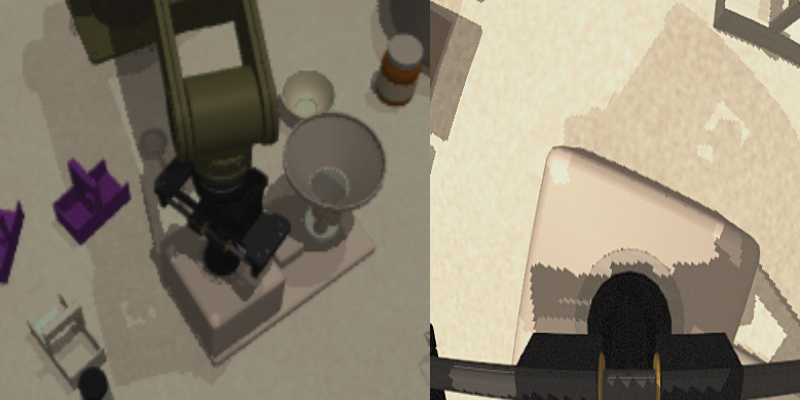

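```bash
python3 - <<'E'
from h import *
im,W,ok,o=wcloud(); R=cv2.Rodrigues(o['ee_rot'])[0]
m=ok&(W[...,2]>.155)&(W[...,2]<.17)&(np.hypot(W[...,0]-.5855,W[...,1]+.054)<.03)
q=W[m][:,:2]; print(len(q)); 
if len(q)>20: print(cv2.minAreaRect(q.astype(np.float32)), np.degrees(np.arctan2(R[1,0],R[0,0]))+90)
t,d=grab("top","t9.png"); s,_=grab("scene")
w=cv2.imread("pics/w7.png")
cv2.imwrite("pics/c9.png",np.hstack([cv2.resize(t[140:195,180:235],(400,400),interpolation=cv2.INTER_CUBIC),cv2.resize(w[100:230,0:190],(400,400),interpolation=cv2.INTER_CUBIC)]))
# stray brown balls outside funnel, in the start pictures vs now
for n,i in(("top0",cv2.imread("pics/top0.png")),("t9",t),("s0",cv2.imread("pics/scene0.png")),("s9",s)):
    h=cv2.cvtColor(i,cv2.COLOR_BGR2HSV); mm=((h[...,0]<12)&(h[...,1]>140)&(h[...,2]>40)).astype(np.uint8)
    k,l,st,c=cv2.connectedComponentsWithStats(mm); print(n,[(c[j].round().astype(int).tolist(),int(st[j,4])) for j in range(1,k) if st[j,4]>5 and 50<c[j][1]<300])
E
```

```text
1929
((0.5878969430923462, -0.0539611279964447), (0.029111348092556, 0.05185456946492195), 14.643242835998535) -61.49724871808823
top0 [([115, 56], 7), ([124, 55], 18), ([150, 55], 13), ([350, 171], 20), ([342, 173], 14), ([351, 187], 15)]
t9 [([123, 55], 14), ([150, 56], 14), ([210, 172], 54)]
s0 [([16, 207], 99), ([16, 222], 9), ([20, 240], 148), ([182, 240], 27), ([175, 244], 32), ([479, 292], 1974), ([505, 253], 7), ([22, 260], 20), ([20, 268], 16), ([27, 268], 9), ([504, 268], 7)]
s9 [([19, 207], 34), ([12, 203], 22), ([14, 215], 34), ([17, 230], 53), ([21, 254], 122), ([508, 255], 26), ([496, 260], 55), ([480, 258], 7), ([479, 280], 768), ([507, 261], 17), ([500, 263], 15), ([508, 268], 23), ([28, 270], 7), ([509, 274], 7), ([476, 290], 7), ([496, 294], 13)]
```

View pics/c9.png

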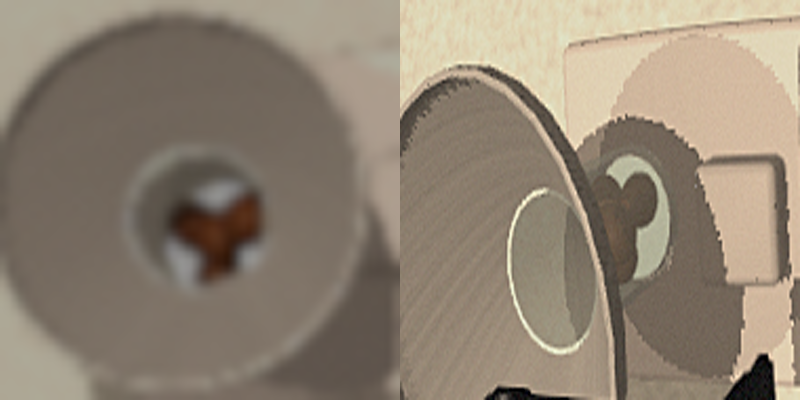

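The funnel is clear and the nuts are piled in the tube. I'll measure the bar's own angle, using only points beyond the pads.

```bash
python3 - <<'E'
from h import *
im,W,ok,o=wcloud(); R=cv2.Rodrigues(o['ee_rot'])[0]; D=(W-o['eef_pos'])@R  # tool coords
m=ok&(W[...,2]>.1585)&(W[...,2]<.166)&(abs(D[...,0])<.012)&(abs(D[...,2])<.032)
x,z=D[...,0][m],D[...,2][m]
for b in range(-32,32,4):
    k=(z>=b/1e3)&(z<(b+4)/1e3)
    if k.sum()>5: print(b,k.sum(),(np.percentile(x[k],[3,97])*1e3).round(1))
ang=np.degrees(np.arctan2(R[1,0],R[0,0])); print(ang+79.92,"tool z world",R[:,2].round(3),o['torque'],o['clock'])
E
```

```text
-28 51 [-7.   3.9]
-24 140 [-8.1  5.1]
-20 37 [-6.2  4.4]
-4 90 [-7.7  5.9]
0 176 [-7.7  5.8]
4 191 [-7.7  6.1]
8 235 [-8.9  7. ]
12 270 [-11.2  11.1]
16 188 [-8.   5.5]
20 218 [-7.4  5. ]
24 58 [-6.   3.9]
-71.58701706019745 tool z world [ 0.477 -0.879 -0.007] [-0.4046128   0.54150514  0.11119819] 25.2333
```

```bash
python3 -c "
from h import *
print(r.finish_job(), r.get_obs()['clock'])"
```

```text
the job is handed in; nothing more can be done
the job is handed in; nothing more can be done
```

The job is handed in: the nuts are in the feed tube, the scoop is back upright on the counter, and the gripper is holding the dial at the third click. The clock read 25.2 s just before.

**What I did:** I gripped the scoop by the ends of its handle bar, so it could pivot in the pads. I tipped it against the funnel rim to about 38°, then stood it back level on the counter. It now stands about 35 mm from where it started. The last step was turning the dial clockwise.

**Last checks:**
- **Nuts:** The funnel and scoop were empty, the nuts were piled in the tube, and I found no stray brown nuts on the counter. They overlap in the views, so I could make out about four or five, not count all five one by one.
- **Scoop:** Its walls were level to about 0.5° and the handle top was at 103 mm, as it should be when standing.
- **Dial:** The gripper had turned 71.6° (third click is 72°). The bar lay straight in the pads to within about 0.5°, so the dial was at about 1.25 rad. This angle comes from the wrist pose and depth, because the fingers hid the dial's white line.
- **Forces and other objects:** The wrist force readings I took stayed under 10 N. I didn't touch the other things on the counter, but I didn't re-measure their positions.

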